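# Make up the inspection kit

## Task

Make up the inspection kit in the aluminium tray: lay the round unit that has its white cap on, the stepped plug gauge, the rectangular jig and the marker pen each in the recess shaped for it, right way up and flat on the recess floor. Leave the unit without a cap and the plain bush with the hole through it standing where they are.

Things in the scene. Friction and masses are not known exactly. Their poses are not given: they have to be found in the camera images.
- capped_unit: black round unit with its flat white cap on, so seen from above it is a solid white disc with a thin black edge; 54 mm diameter, 44 mm high, stands upright. Origin: centre of its underside, z up. Goes in the kit.
- open_unit: look-alike of the capped unit with its cap missing: black round body, 54 mm diameter, 42 mm high, from above a white ring round a dark hole. Origin: centre of its underside, z up. Does not belong in the kit.
- plug_gauge: steel plug gauge, solid and stepped: a 32 mm diameter knurled foot with a narrower plain plug on top, 40 mm high, stands upright. Origin: centre of its underside, z up. Goes in the kit.
- plain_bush: look-alike of the plug gauge: straight steel bush, 32 mm outer diameter, 40 mm high, with a 20 mm hole right through it, seen from above as a ring. Origin: centre of its underside, z up. Does not belong in the kit.
- jig: black rectangular locating jig with a shallow round pocket and four small screws on top, 62 mm along its x, 80 mm along its y, 26 mm high (28 with the screws). Origin: centre of its underside, z up. Either way round is the same. Goes in the kit.
- pen: black marker pen with a white band, lying flat: 118 mm long along its y, about 15 mm wide (12 mm between gripping fingers) and 15 mm high. It does not roll. Origin: under its middle, on its underside, z up. Either way round is the same. Goes in the kit.
- nest_large_round: grey plastic insert in the aluminium kit tray, 106 mm (x) by 88 mm (y), 10 mm thick, with one round recess with a dark floor, 72 mm in diameter, in its centre. Fixed. Origin: centre of its underside; recess floor 3 mm above the origin, top face 10 mm above it (recess 7 mm deep). It, the rectangular and the small round insert lie side by side in any order.
- nest_rect: grey plastic insert in the same tray, 106 mm (x) by 88 mm (y), 10 mm thick, with one rectangular recess with a dark floor, 96 mm along its x by 78 mm along its y, in its centre. The jig's long side (its y) lies along this insert's x. Fixed. Origin: centre of its underside; recess floor 3 mm above the origin, top face 10 mm above it.
- nest_small_round: grey plastic insert in the same tray, 106 mm (x) by 88 mm (y), 10 mm thick, with one round recess with a dark floor, 50 mm in diameter, in its centre. Fixed. Origin: centre of its underside; recess floor 3 mm above the origin, top face 10 mm above it. Tall stacks of white boxes stand on the bench left of the tray and beyond it; the arm must stay clear of them.
- nest_slot: long grey plastic insert along the robot's side of the same tray, 58 mm (x) by 266 mm (y), 10 mm thick, with a slot with a dark floor in its centre, 140 mm along its y by 34 mm along its x, crossed in the middle by a finger cut-out 50 mm long (y) over the full width. Fixed. Origin: centre of its underside; slot floor 3 mm above the origin, top face 10 mm above it. The tray's rim is 2 mm higher.

How it is judged:
At the end, for the whole second after the job is handed in: Capped unit and plug gauge within 13 mm of the centres of the large and small round recesses, jig within 15 mm and pen within 16 mm of theirs and within 0.3 rad of straight; all upright, at rest, undersides within 3 mm of the recess floor; both look-alikes upright, moved under 20 mm (horizontal distance between capped_unit and nest_large_round below 0.013 m and z of capped_unit in the frame of nest_large_round between 0 and 0.006 m and angle between each of capped_unit, plug_gauge, jig, pen, open_unit, plain_bush's own z axis and vertical below 0.1 rad and linear speed of each of capped_unit, plug_gauge, jig, pen below 0.02 m/s and angular speed of each of capped_unit, plug_gauge, jig, pen below 0.3 rad/s and horizontal distance between plug_gauge and nest_small_round below 0.013 m and z of plug_gauge in the frame of nest_small_round between 0 and 0.006 m and horizontal distance between jig and nest_rect below 0.015 m and z of jig in the frame of nest_rect between 0 and 0.006 m and angle between the y axis of jig and the x axis of nest_rect, either way round below 0.3 rad and horizontal distance between pen and nest_slot below 0.016 m and z of pen in the frame of nest_slot between 0 and 0.006 m and angle between the y axis of pen and the y axis of nest_slot, either way round below 0.3 rad and distance of each of open_unit, plain_bush from where it was at the start of the episode below 0.02 m); the robot touches nothing.
It fails at once if a look-alike (open unit or plain bush) is moved by more than 20 mm (distance of any of open_unit, plain_bush from where it was at the start of the episode above 0.02 m).
It also fails if it takes over 104 s, if anything falls off the work surface, if the arm or the gripper's body presses on something with over 40 N, if the wrist force passes 120 N, or if a joint passes its speed limit or range.

## Robot

A 7-joint arm with a two-finger parallel gripper is mounted at the origin on a cart in front of the work surface, level with it; the furniture and walls round the work are solid. World frame = base frame: x ahead of the robot, y to its left, z up, the work surface at z = 0. Lengths are in m, angles in rad, forces in N, time in s.
With the tool pointing down it reaches from about 0.425 to 0.875 m from the base axis. Payload 4.7 kg.
Tool frame: the origin (TCP) lies at the very end of the fingers, on their centre line; the grasp point (between the pads) lies 19 mm behind it; z points along the fingers, y is the line along which they close (so a half turn about z gives the same grasp; the last joint's range is limited). The gripper opens to 87 mm and grips with 3 to 60 N. Pads are 19 mm wide; open, the fingers measure 117 mm over their backs; the gripper's body (75 mm by 190 mm) begins 51 mm behind the grasp point.
Start: joints at [1.337, 0.321, -0.07, 1.45, 0.023, 1.371, -0.057], TCP at [0.159, -0.63, 0.223] pointing down, gripper open.
Joint ranges: [-2.86, 2.86], [-0.3, 2.09], [-1.38, 1.24], [0.06, 2.45], [-1.56, 4.7], [0.09, 2.05], [-2.69, 2.69]. Speed limits (rad/s): [2.57, 2.57, 3.14, 3.14, 3.14, 3.14, 3.14].

## Interface

Orientations are given as a rotation vector (axis times angle).
In Python, from bench import get_state, get_image, get_calibration, close_job gives the robot as it stands.
- The arm moves only by the shell command python3 -m crank 'ROWS' [FORCE]. ROWS is JSON, a list of rows, each a list of 5 numbers: the opening, from 0 (shut) to 1 (fully open), then the shift along the world's x, y, z in units of 0.2 m (1.0 is 0.2 m), then the turn about the world's z in units of 2 pi rad (1.0 is 2 pi rad). A call has 1 to 5 rows; each row is the pose to reach, as a shift and turn from the pose commanded when the call began, turning the shorter way round; what a row does not reach only later rows make up. A row lasts 1/8 s, in which the tool goes at most 62.5 mm and 10.7 degrees, less where a joint would pass 70% of its speed; a pose out of reach is approached as far as the arm can. A call with a number of a shift or a turn outside -1 to 1 is refused whole. A call with a gripper value outside its range is refused whole. The fingers move at their own pace and stop on an object; FORCE is the grip in N (left out, the last holds). Time passes only in rows, so rows that repeat a pose let the fingers close. It gives the time, the measured TCP pose, the force, the opening and the grip force at its end, in the units of the state.
- get_state(): the state, without advancing time (a new reading comes with each control period).
- get_image(name): name is "side" or "top" or "wrist"; returns the picture (400x640x3 uint8, red, green, blue); there is no depth.
- get_calibration(name): a dict with "fovy" (degrees; the focal length in pixels is half the picture's height over the tangent of half this angle, whatever the lens; pixels are square), "cx", "cy" (the principal point, pixels), "R" (3x3) and "t" (3): a world point X has camera coordinates R X + t. Camera axes: x right, y down, z forward; pixel columns grow to the right and rows downward; lengths in m; the calibration is good to about 2 mm. A picture is of the moment at which its call begins: read the wrist's pose just before it. get_calibration takes no time and is no camera call; for the wrist camera it gives the pose at the moment of the call.
- close_job(): hands the job in; it is judged then, once.
The state is a dict: "time": time; "joint_positions": joint angles; "qd": joint speeds; "joint_torque": joint torques, N m; "position": TCP position; "tool_rot": TCP orientation; "ft_force": force on the tool from outside, world axes, zero at the start; "torque": the same for the moment, N m; "grip_width": opening from 0.0 (shut) to 1.0 (fully open); "grip_force": force on a finger pad.
Only numpy, scipy, OpenCV 4.12 (cv2) and the standard library are available. Lean on these libraries where they do the work, as an engineer would, in place of code of your own. Each camera call takes 0.05 s, during which the arm holds its last target. There are 200 camera calls.

## Working session

There is one attempt and no reset: what is moved stays moved. The work goes in short steps, Python scripts to look and compute and a shell command to move; the robot and the scene stay as the last step left them, time stands still between calls to the robot, and variables do not carry over. Pictures are saved under pics/ and viewed, at most 14 in all, crops included, and the job is handed in when it is done.

```bash
mkdir -p pics; cat > h.py <<'E'
import numpy as np, cv2
from bench import *
def ray(name,u,v,z,c=None):
    c=c or get_calibration(name); R=np.array(c["R"]);t=np.array(c["t"])
    f=200/np.tan(np.radians(c["fovy"])/2)
    d=R.T@np.array([(u-c["cx"])/f,(v-c["cy"])/f,1]); o=-R.T@t
    return (o+d*(z-o[2])/d[2])
def save(name,fn):
    im=get_image(name); cv2.imwrite("pics/"+fn,im[:,:,::-1]); return im
E
python3 - <<'E'
from h import *
save("top","top0.png");save("side","side0.png")
for n in("top","side","wrist"):
    c=get_calibration(n);print(n,c["fovy"],c["cx"],c["cy"],np.round(c["R"],3).tolist(),np.round(c["t"],3))
s=get_state();print(s)
E
```

```text
top 49.474774114026445 322.1602218733545 200.13326622083974 [[-0.018, -1.0, 0.0], [-0.993, 0.018, -0.119], [0.119, -0.002, -0.993]] [-0.007  0.537  1.012]
side 50.49662265948955 319.10734851847474 200.34636375526392 [[0.999, 0.03, 0.011], [0.023, -0.421, -0.907], [-0.023, 0.907, -0.421]] [-0.534  0.008  1.074]
wrist 66.16891799312924 317.80627104318745 199.95576084549342 [[0.246, -0.969, -0.002], [-0.927, -0.235, 0.293], [-0.284, -0.07, -0.956]] [-0.648 -0.036  0.391]
{'time': 0.1, 'joint_positions': array([ 1.33706695,  0.32175831, -0.07008215,  1.45153066,  0.0226211 ,
        1.37080788, -0.05689694]), 'qd': array([ 0.00106735, -0.00263104,  0.00099973, -0.00469372,  0.00118024,
       -0.00163556, -0.00012101]), 'joint_torque': array([ 1.59784081e-04, -4.92570806e+01, -4.05548969e-01, -3.13398993e+01,
       -6.41482067e-02,  3.95585387e-02,  6.24092308e-05]), 'position': array([ 0.1592694 , -0.62968118,  0.22157596]), 'tool_rot': array([-3.11582431e+00, -3.88135678e-01,  5.10078025e-04]), 'ft_force': array([ 0.41105963, -0.11095295,  0.11114916]), 'torque': array([-0.00714248,  0.02400959, -0.07658827]), 'grip_force': 0.0, 'grip_width': 0.9988105015912471}
```

View pics/top0.png

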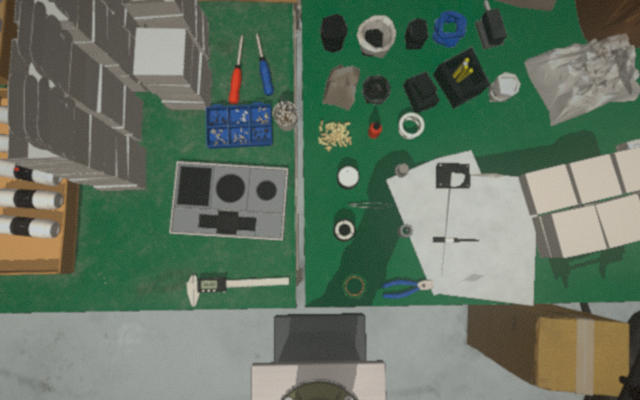

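View pics/side0.png

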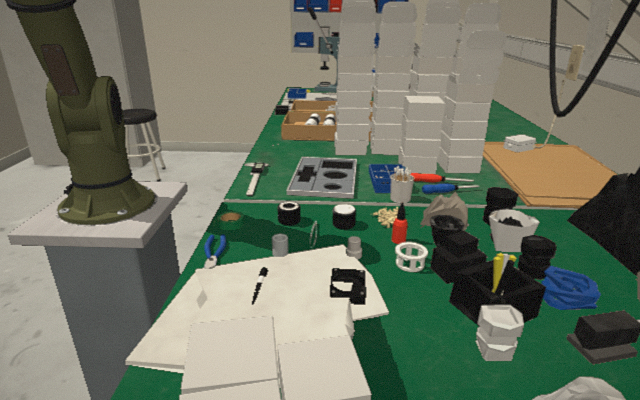

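```bash
python3 - <<'E'
import cv2,numpy as np
a=cv2.imread("pics/top0.png")
x=cv2.resize(a[150:250,160:300],None,fx=5,fy=5,interpolation=2)[:300*2,:700]
y=cv2.resize(a[150:260,325:485],None,fx=5,fy=5,interpolation=2)
cv2.imwrite("pics/c1.png",x);cv2.imwrite("pics/c2.png",y)
E
```

```text
(no output)
```

View pics/c1.png

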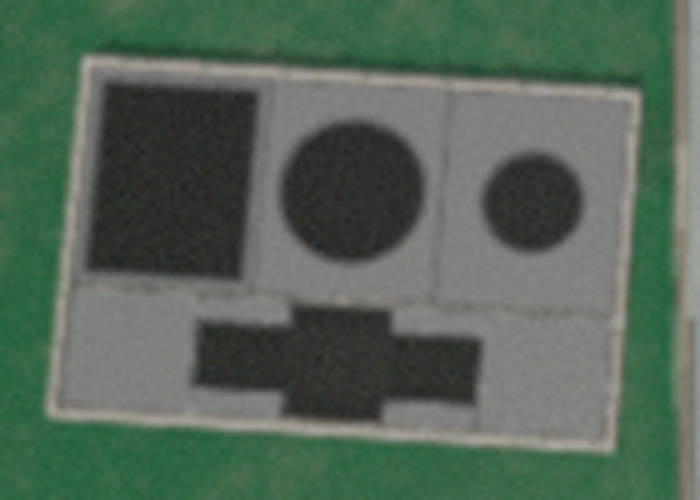

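View pics/c2.png

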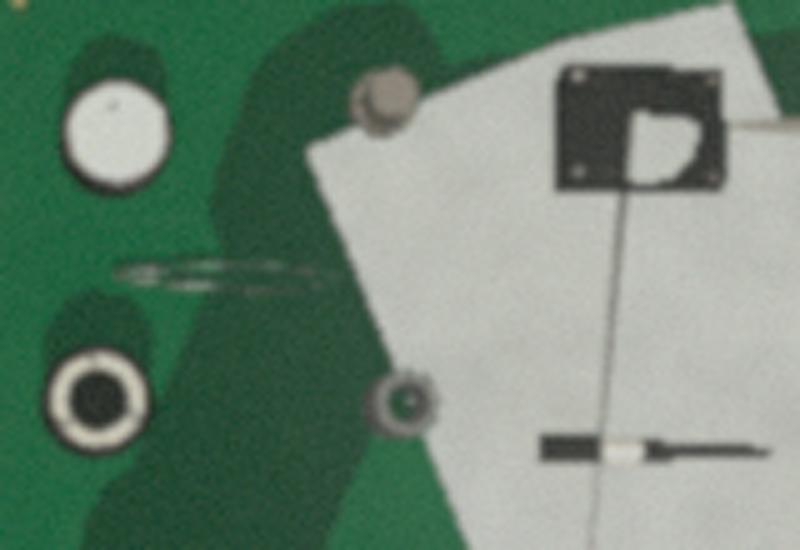

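```bash
python3 - <<'E'
from h import *
c=get_calibration("top")
F=lambda u,v,x0:((u+.5)/5-.5+x0,(v+.5)/5-.5+150)
for n,u,v,x0,z in [("rect",173,180,160,.013),("large",353,191,160,.013),("small",532,202,160,.013),("slot",336,362,160,.013),("slotL",192,353,160,.013),("slotR",479,370,160,.013),
 ("cap",117,132,325,.044),("plug",393,93,325,.04),("jig",640,128,325,.026),("pen",655,449,325,.008),("penL",540,448,325,.008),("penR",770,452,325,.008),("bush",405,401,325,.04),("open",98,400,325,.042),
 ("trayTL",85,60,160,.012),("trayBR",613,450,160,.012),("trayTR",640,90,160,.012),("trayBL",48,415,160,.012)]:
    print(n,np.round(ray("top",*F(u,v,x0),z,c),4))
a=cv2.imread("pics/side0.png")
x=cv2.resize(a[145:205,270:370],None,fx=6,fy=6,interpolation=2)
y=cv2.resize(a[195:315,240:380],None,fx=5,fy=5,interpolation=2)[:,:]
cv2.imwrite("pics/s1.png",x);cv2.imwrite("pics/s2.png",y)
E
```

```text
rect [0.5806 0.2972 0.013 ]
large [0.5736 0.2087 0.013 ]
small [0.5666 0.1208 0.013 ]
slot [0.4896 0.2164 0.013 ]
slotL [0.4953 0.2865 0.013 ]
slotR [0.4845 0.1468 0.013 ]
cap [ 0.5924 -0.0794  0.044 ]
plug [ 0.6098 -0.2129  0.04  ]
jig [ 0.593  -0.3352  0.026 ]
pen [ 0.4377 -0.3396  0.008 ]
penL [ 0.4392 -0.2836  0.008 ]
penR [ 0.4352 -0.3955  0.008 ]
bush [ 0.4617 -0.2127  0.04  ]
open [ 0.4646 -0.0673  0.042 ]
trayTL [0.6417 0.3421 0.012 ]
trayBR [0.4446 0.0819 0.012 ]
trayTR [0.6217 0.0674 0.012 ]
trayBL [0.4664 0.3562 0.012 ]
```

View pics/s1.png

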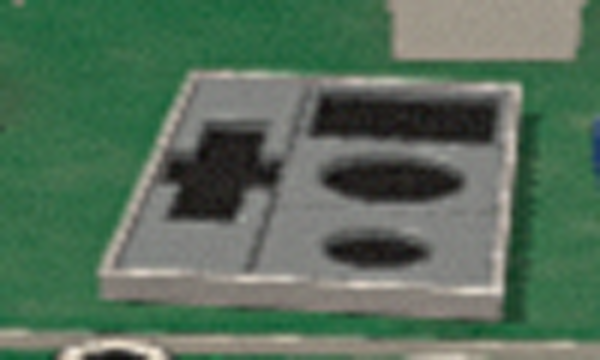

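View pics/s2.png

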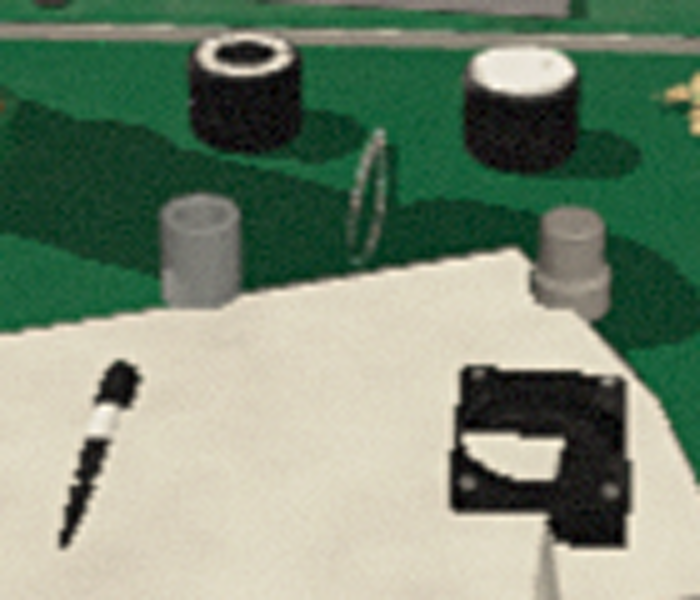

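```bash
python3 -m crank '[[1,0.15,0.15,0,0.02],[1,0.35,0.35,0,0.05],[1,0.55,0.55,0,0.08],[1,0.75,0.75,0,0.11],[1,0.95,0.95,0,0.13]]' 20
python3 -m crank '[[1,0.15,0.2,0,0.025],[1,0.3,0.4,0,0.05],[1,0.44,0.5,0,0.075],[1,0.44,0.5,0,0.075],[1,0.44,0.5,0,0.075]]'
python3 - <<'E'
from h import *
c=get_calibration("wrist");save("wrist","w1.png");np.save("w1.npy",[c],allow_pickle=True)
for p in [(145,187),(108,185),(210,107),(335,155)]: print(p,ray("top",*p,0))
for p in [(335,155),(367,155)]: print(p,ray("side",*p,0))
E
```

```text
time: 0.72
position: [0.3503, -0.4385, 0.2222]
tool_rot: [-2.703, -1.6, 0.0]
ft_force: [0.5, -0.5, 0.4]
grip_width: 0.996
grip_force: 0.0
time: 1.35
position: [0.4365, -0.3408, 0.2222]
tool_rot: [-2.261, -2.18, 0.001]
ft_force: [-0.8, 0.5, -0.8]
grip_width: 1.006
grip_force: 0.0
(145, 187) [0.58136289 0.42333114 0.        ]
(108, 185) [0.58803562 0.5155449  0.        ]
(210, 107) [0.78422098 0.26432716 0.        ]
(335, 155) [ 0.65409895 -0.05088984  0.        ]
(335, 155) [0.57537583 0.41629231 0.        ]
(367, 155) [0.68417252 0.42307556 0.        ]
```

View pics/w1.png

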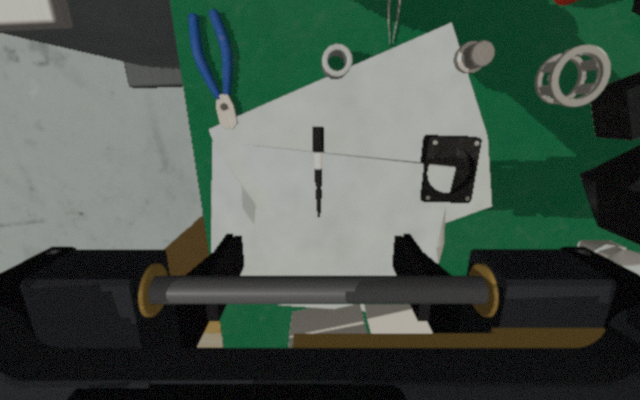

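```bash
python3 - <<'E'
from h import *
c=np.load("w1.npy",allow_pickle=True)[0]
im=cv2.imread("pics/w1.png");g=im.max(2)
def blob(x0,y0,x1,y1,th=90):
    m=(g[y0:y1,x0:x1]<th).astype(np.uint8)
    cs,_=cv2.findContours(m,0,2);k=max(cs,key=cv2.contourArea)
    b=cv2.boxPoints(cv2.minAreaRect(k))+[x0,y0];return b
for n,r,z in [("pen",(305,120,332,220),.008),("jig",(410,128,486,208),.026),("jig",(410,128,486,208),.013)]:
    b=blob(*r);P=np.array([ray("wrist",u,v,z,c)[:2] for u,v in b]);print(n,b.round(1).tolist(),P.round(4).tolist(),P.mean(0))
for n,u,v,z in [("plug",483,53,.04),("bush",337,57,.04)]: print(n,ray("wrist",u,v,z,c))
print(get_state()["position"])
E
```

```text
pen [[313.0, 127.0], [323.0, 127.0], [323.0, 151.0], [313.0, 151.0]] [[0.4323, -0.2832], [0.4442, -0.2836], [0.4433, -0.3122], [0.4311, -0.3117]] [ 0.43774569 -0.29766737]
jig [[419.4, 200.8], [421.8, 134.3], [480.4, 136.5], [477.9, 203.0]] [[0.5587, -0.3745], [0.5568, -0.2947], [0.6239, -0.2996], [0.6303, -0.3798]] [ 0.59242882 -0.3371466 ]
jig [[419.4, 200.8], [421.8, 134.3], [480.4, 136.5], [477.9, 203.0]] [[0.5631, -0.3786], [0.561, -0.296], [0.6306, -0.301], [0.6372, -0.3842]] [ 0.59797431 -0.3399564 ]
plug [ 0.60949458 -0.21383279  0.04      ]
bush [ 0.46039485 -0.21211208  0.04      ]
[ 0.43619271 -0.34130523  0.22216656]
```

```bash
python3 -m crank '[[1,0,0,-0.2,0],[0.6,0,0,-0.45,0],[0.5,0,0,-0.7,0],[0.5,0,0,-0.9,0],[0.5,0,0,-0.96,0]]' 20
python3 -m crank '[[0.5,0,0,-0.06,0],[0.5,0,0,-0.12,0],[0.3,0,0,-0.12,0],[0,0,0,-0.12,0],[0,0,0,-0.12,0]]'
python3 -m crank '[[0,0,0,0,0],[0,0,0,0,0],[0,0,0,0.05,0],[0,0,0,0.15,0],[0,0,0,0.3,0]]'
```

```text
time: 2.02
position: [0.4345, -0.3402, 0.0279]
tool_rot: [-2.259, -2.176, 0.002]
ft_force: [0.0, -0.0, 0.3]
grip_width: 0.632
grip_force: 0.0
time: 2.65
position: [0.4379, -0.3405, 0.0073]
tool_rot: [2.259, 2.181, 0.0]
ft_force: [-0.1, -0.5, 1.3]
grip_width: 0.246
grip_force: 0.0
time: 3.28
position: [0.4368, -0.3397, 0.067]
tool_rot: [-2.259, -2.181, 0.0]
ft_force: [-0.3, -0.8, 0.4]
grip_width: 0.131
grip_force: 20.0
```

```bash
python3 -m crank '[[0,0,0.1,0.2,0],[0,0,0.3,0.4,0],[0,0.02,0.52,0.5,0],[0,0.04,0.76,0.5,0],[0,0.06,1,0.5,0]]'
python3 -m crank '[[0,0.02,0.25,0,0],[0,0.04,0.5,0,0],[0,0.06,0.7,0,0],[0,0.08,0.9,0,0],[0,0.1,1,0,-0.007]]'
python3 -m crank '[[0,0.05,0.2,0,0],[0,0.08,0.4,0,0],[0,0.1,0.6,0,0],[0,0.1,0.74,0,0],[0,0.1,0.78,0,0]]'
python3 -m crank '[[0,0,0,0,0],[0,0,0,-0.15,0],[0,0,0,-0.35,0],[0,0,0,-0.5,0],[0,0,0,-0.6,0]]'
python3 - <<'E'
from h import *
s=get_state();print(s["position"],s["grip_width"],s["tool_rot"])
c=get_calibration("wrist");save("wrist","w2.png")
import pickle;pickle.dump(c,open("w2.pkl","wb"))
E
```

```text
time: 3.9
position: [0.4497, -0.1387, 0.1676]
tool_rot: [2.259, 2.181, 0.0]
ft_force: [0.3, -0.8, 0.1]
grip_width: 0.127
grip_force: 20.0
time: 4.53
position: [0.4693, 0.0625, 0.1673]
tool_rot: [2.304, 2.134, 0.001]
ft_force: [0.0, -0.4, -0.5]
grip_width: 0.127
grip_force: 20.0
time: 5.15
position: [0.4888, 0.2179, 0.1671]
tool_rot: [-2.303, -2.136, -0.001]
ft_force: [-1.2, 0.1, -0.7]
grip_width: 0.13
grip_force: 20.0
time: 5.78
position: [0.4893, 0.2134, 0.0452]
tool_rot: [2.31, 2.129, -0.003]
ft_force: [0.7, -0.3, -0.1]
grip_width: 0.129
grip_force: 20.0
[0.48932144 0.21341823 0.04516639] 0.12947124137187022 [ 2.30955614  2.12877017 -0.00328667]
```

View pics/w2.png

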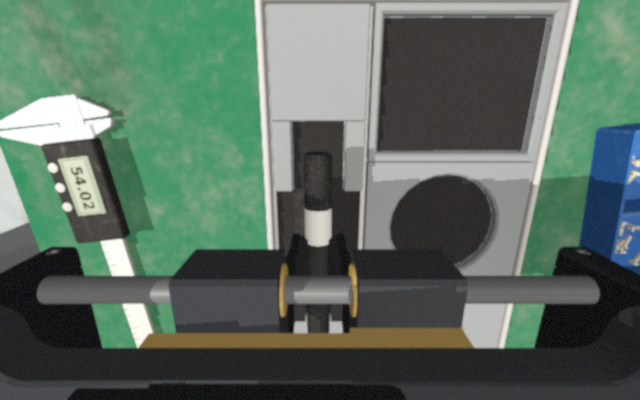

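```bash
python3 - <<'E'
from h import *
import pickle
c=pickle.load(open("w2.pkl","rb"))
for n,pts in dict(slotend=[(293,122),(343,122)],rect=[(384,14),(550,16),(540,152),(380,150)],large=[(391,225),(496,220),(443,175),(440,268)]).items():
    P=np.array([ray("wrist",*p,.012,c) for p in pts]);print(n,P.round(4).tolist(),P.mean(0).round(4))
E
python3 -m crank '[[0,0.0,0.01,-0.08,0],[0,0.0,0.01,-0.13,0],[0,0.0,0.01,-0.16,0],[0,0.0,0.01,-0.17,0],[0,0,0.01,-0.175,0]]'
```

```text
slotend [[0.4797, 0.2863, 0.012], [0.5104, 0.2838, 0.012]] [0.495 0.285 0.012]
rect [[0.5366, 0.3405, 0.012], [0.6293, 0.332, 0.012], [0.6337, 0.2553, 0.012], [0.5327, 0.2647, 0.012]] [0.5831 0.2981 0.012 ]
large [[0.5391, 0.2131, 0.012], [0.61, 0.2111, 0.012], [0.5731, 0.2453, 0.012], [0.5735, 0.1774, 0.012]] [0.5739 0.2117 0.012 ]
time: 6.45
position: [0.4893, 0.2178, 0.013]
tool_rot: [2.307, 2.132, -0.002]
ft_force: [-5.8, -3.8, 14.3]
grip_width: 0.133
grip_force: 20.0
```

```bash
python3 -m crank '[[0.24,0,0,0,0],[0.24,0,0,0,0],[0.24,0,0,0,0],[0.24,0,0,0.1,0],[0.24,0,0,0.3,0]]'
python3 -m crank '[[0.24,0,0,0.2,0],[0.5,0,0,0.4,0],[0.8,0.05,-0.15,0.55,0],[1,0.1,-0.3,0.55,0],[1,0.1,-0.5,0.55,0]]'
python3 - <<'E'
from h import *
im=save("wrist","w3.png");cv2.imwrite("pics/w3s.png",cv2.resize(im[:,:,::-1],(480,300)))
E
```

```text
time: 7.08
position: [0.4884, 0.2175, 0.072]
tool_rot: [-2.306, -2.131, 0.003]
ft_force: [2.2, -0.1, 0.3]
grip_width: 0.242
grip_force: 0.0
time: 7.7
position: [0.5103, 0.118, 0.1836]
tool_rot: [2.304, 2.133, 0.004]
ft_force: [-0.2, -1.2, 0.1]
grip_width: 0.61
grip_force: 0.0
```

View pics/w3s.png

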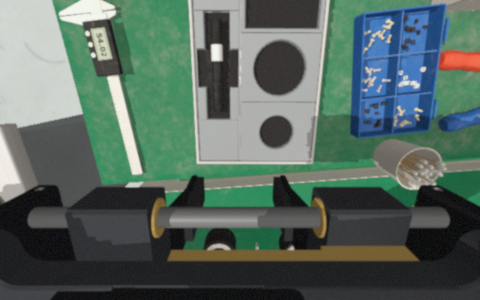

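```bash
python3 -m crank '[[1,0.1,-0.2,0,0.027],[1,0.2,-0.45,0,0.054],[1,0.3,-0.7,0,0.081],[1,0.4,-0.9,0,0.109],[1,0.416,-0.99,0,0.137]]' 25
python3 -m crank '[[1,0,0,0,0],[1,0,0,-0.2,0],[1,0,0,-0.45,0],[1,0,0,-0.7,0],[1,0,0,-0.815,0]]'
python3 -m crank '[[1,0,0,0,0],[0,0,0,0,0],[0,0,0,0,0],[0,0,0,0,0],[0,0,0,0,0]]'
python3 -m crank '[[0,0,0,0,0],[0,0,0,0,0],[0,0,0,0.05,0],[0,0,0,0.15,0],[0,0,0,0.3,0]]'
python3 - <<'E'
from h import *
c=get_calibration("wrist");im=save("wrist","w4.png");cv2.imwrite("pics/w4s.png",cv2.resize(im[:,:,::-1],(480,300)))
E
```

```text
time: 8.38
position: [0.5936, -0.0836, 0.1825]
tool_rot: [1.204, 2.9, 0.001]
ft_force: [-0.3, -0.2, -0.5]
grip_width: 0.994
grip_force: 0.0
time: 9.0
position: [0.5909, -0.0783, 0.0169]
tool_rot: [-1.207, -2.897, 0.0]
ft_force: [-0.4, 0.3, 0.2]
grip_width: 1.0
grip_force: 0.0
time: 9.62
position: [0.5929, -0.0804, 0.0191]
tool_rot: [1.208, 2.899, 0.0]
ft_force: [-0.8, 0.4, -0.7]
grip_width: 0.631
grip_force: 0.0
time: 10.25
position: [0.5921, -0.0799, 0.0794]
tool_rot: [-1.206, -2.899, -0.0]
ft_force: [-0.3, -0.2, -1.6]
grip_width: 0.597
grip_force: 25.0
```

View pics/w4s.png

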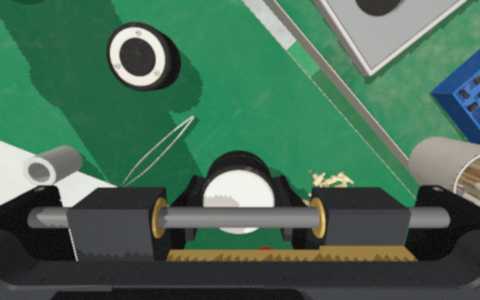

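```bash
python3 -m crank '[[0,0,0.1,0.1,0],[0,-0.01,0.25,0.2,0],[0,-0.02,0.45,0.2,0],[0,-0.04,0.65,0.2,0],[0,-0.05,0.85,0.2,0]]'
python3 -m crank '[[0,-0.02,0.2,0,0],[0,-0.03,0.4,0,0],[0,-0.044,0.54,0,0],[0,-0.044,0.6,0,0],[0,-0.044,0.6,0,0]]'
python3 -m crank '[[0,0,0,-0.15,0],[0,0,0,-0.3,0],[0,0,0,-0.4,0],[0,0,0,-0.45,0],[0,0,0,-0.465,0]]'
python3 -m crank '[[0,0,0,-0.01,0],[0,0,0,-0.01,0]]'
```

```text
time: 10.92
position: [0.5814, 0.0943, 0.1196]
tool_rot: [-1.203, -2.902, -0.001]
ft_force: [0.9, -0.8, -1.6]
grip_width: 0.6
grip_force: 25.0
time: 11.55
position: [0.573, 0.2116, 0.119]
tool_rot: [-1.203, -2.902, -0.0]
ft_force: [0.2, -0.9, -1.6]
grip_width: 0.6
grip_force: 25.0
time: 12.18
position: [0.574, 0.2095, 0.0255]
tool_rot: [-1.208, -2.9, 0.0]
ft_force: [-0.8, 0.4, -1.7]
grip_width: 0.597
grip_force: 25.0
time: 12.42
position: [0.5744, 0.21, 0.025]
tool_rot: [1.207, 2.899, 0.0]
ft_force: [-1.4, -1.1, 4.7]
grip_width: 0.599
grip_force: 25.0
```

```bash
python3 -m crank '[[0.75,0,0,0,0],[0.75,0,0,0,0],[0.75,0,0,0,0],[0.75,0,0,0.1,0],[0.75,0,0,0.3,0]]'
python3 -m crank '[[0.75,0,0,0.2,0],[1,0,0,0.45,0],[1,0.02,-0.2,0.5,-0.025],[1,0.05,-0.4,0.5,-0.05],[1,0.08,-0.6,0.5,-0.075]]'
python3 - <<'E'
from h import *
im=save("top","t2.png");cv2.imwrite("pics/t2s.png",cv2.resize(im[140:260,160:360,::-1],None,fx=3,fy=3,interpolation=2))
print(get_state()["position"])
E
```

```text
time: 13.05
position: [0.5729, 0.2095, 0.0839]
tool_rot: [-1.206, -2.898, 0.002]
ft_force: [1.1, 0.4, 1.1]
grip_width: 0.752
grip_force: 0.0
time: 13.68
position: [0.5903, 0.0891, 0.1855]
tool_rot: [1.855, 2.533, 0.002]
ft_force: [0.6, 0.4, -0.9]
grip_width: 0.994
grip_force: 0.0
[0.5917778  0.08099067 0.18495193]
```

View pics/t2s.png

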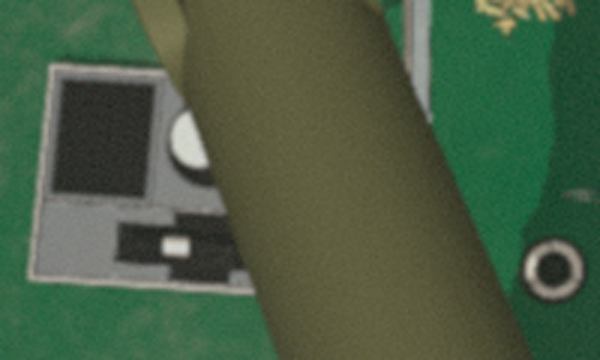

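```bash
python3 -m crank '[[0.7,0.02,-0.2,0,-0.014],[0.7,0.04,-0.4,0,-0.028],[0.7,0.06,-0.6,0,-0.042],[0.7,0.08,-0.8,0,-0.056],[0.7,0.1,-0.95,0,-0.056]]' 20
python3 -m crank '[[0.7,0,-0.2,0,0],[0.7,0,-0.4,0,0],[0.7,0,-0.53,0,0],[0.7,0,-0.57,0,0],[0.7,0,-0.57,0,0]]'
python3 - <<'E'
from h import *
c=get_calibration("wrist");im=save("wrist","w5.png");cv2.imwrite("pics/w5s.png",cv2.resize(im[:,:,::-1],(480,300)))
print(get_state()["position"])
E
```

```text
time: 14.35
position: [0.6101, -0.1028, 0.1844]
tool_rot: [2.269, 2.171, 0.0]
ft_force: [-0.5, 0.2, -1.0]
grip_width: 0.706
grip_force: 0.0
time: 14.98
position: [0.6099, -0.2139, 0.1838]
tool_rot: [-2.267, -2.175, -0.001]
ft_force: [1.0, 0.4, 0.3]
grip_width: 0.695
grip_force: 0.0
[ 0.61011805 -0.21265092  0.18384224]
```

View pics/w5s.png

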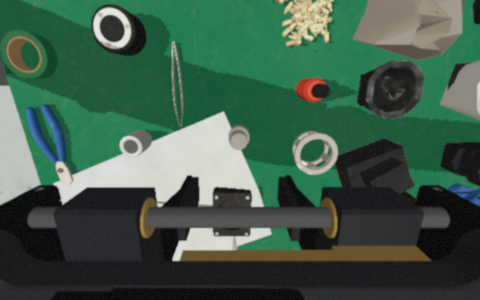

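```bash
python3 -m crank '[[0.7,0,0,-0.2,0],[0.7,0,0,-0.45,0],[0.7,0,0,-0.65,0],[0.7,0,0,-0.78,0],[0.7,0,0,-0.81,0]]'
python3 -m crank '[[0.7,0,0,0,0],[0,0,0,0,0],[0,0,0,0,0],[0,0,0,0,0],[0,0,0,0,0]]'
python3 -m crank '[[0,0,0,0,0],[0,0,0,0,0],[0,0,0,0.05,0],[0,0,0,0.2,0],[0,0,0,0.4,0]]'
```

```text
time: 15.65
position: [0.6088, -0.2117, 0.0199]
tool_rot: [-2.261, -2.176, 0.001]
ft_force: [-0.1, 0.3, -0.2]
grip_width: 0.698
grip_force: 0.0
time: 16.27
position: [0.6099, -0.2143, 0.0219]
tool_rot: [2.267, 2.175, 0.0]
ft_force: [-0.2, -0.6, 0.7]
grip_width: 0.333
grip_force: 3.4
time: 16.9
position: [0.6088, -0.2138, 0.1017]
tool_rot: [-2.265, -2.174, 0.001]
ft_force: [1.1, -0.7, -1.8]
grip_width: 0.313
grip_force: 19.7
```

```bash
python3 -m crank '[[0,0,0.1,0.1,0],[0,-0.02,0.25,0.1,0],[0,-0.04,0.45,0.1,0],[0,-0.07,0.65,0.1,0],[0,-0.1,0.86,0.1,0]]'
python3 -m crank '[[0,-0.03,0.24,0,0],[0,-0.06,0.46,0,0],[0,-0.09,0.66,0,0],[0,-0.11,0.78,0,-0.006],[0,-0.114,0.82,0,-0.006]]'
python3 -m crank '[[0,0,0,-0.1,0],[0,0,0,-0.25,0],[0,0,0,-0.38,0],[0,0,0,-0.44,0],[0,0,0,-0.465,0]]'
python3 -m crank '[[0,0,0,-0.01,0],[0,0,0,-0.015,0]]'
```

```text
time: 17.52
position: [0.5887, -0.0391, 0.1212]
tool_rot: [-2.265, -2.176, 0.001]
ft_force: [0.8, -0.3, -0.9]
grip_width: 0.316
grip_force: 19.7
time: 18.15
position: [0.5653, 0.1253, 0.1214]
tool_rot: [-2.301, -2.137, 0.001]
ft_force: [-0.4, 0.4, -0.7]
grip_width: 0.315
grip_force: 19.7
time: 18.77
position: [0.5664, 0.1206, 0.0276]
tool_rot: [-2.308, -2.13, 0.003]
ft_force: [-6.7, -3.6, 16.3]
grip_width: 0.318
grip_force: 21.0
time: 19.02
position: [0.567, 0.1209, 0.0275]
tool_rot: [2.307, 2.13, -0.003]
ft_force: [-8.4, -3.5, 15.1]
grip_width: 0.318
grip_force: 20.9
```

```bash
python3 -m crank '[[0.55,0,0,0,0],[0.55,0,0,0,0],[0.55,0,0,0,0],[0.55,0,0,0.1,0],[0.55,0,0,0.3,0]]'
python3 -m crank '[[0.55,0,0,0.2,0],[1,0,0,0.45,0],[1,0.02,-0.2,0.5,0],[1,0.05,-0.4,0.5,0],[1,0.08,-0.6,0.5,0]]'
python3 -m crank '[[1,0.01,-0.2,0,0],[1,0.02,-0.45,0,0.003],[1,0.03,-0.7,0,0.006],[1,0.04,-0.9,0,0.009],[1,0.05,-1,0,0.012]]' 35
python3 -m crank '[[1,0,-0.2,0,0],[1,0,-0.4,0,0],[1,0,-0.6,0,0],[1,0,-0.68,0,0],[1,0,-0.69,0,0]]'
python3 - <<'E'
from h import *
import pickle
c=get_calibration("wrist");save("wrist","w6.png");pickle.dump(c,open("w6.pkl","wb"))
save("top","t3.png");s=get_state();print(s["position"],s["tool_rot"])
E
```

```text
time: 19.65
position: [0.566, 0.1216, 0.0859]
tool_rot: [-2.306, -2.131, 0.003]
ft_force: [0.3, -0.3, -0.4]
grip_width: 0.549
grip_force: 0.0
time: 20.27
position: [0.5836, 0.0009, 0.1876]
tool_rot: [2.305, 2.132, 0.002]
ft_force: [0.0, 1.1, 0.4]
grip_width: 0.92
grip_force: 0.0
time: 20.9
position: [0.5928, -0.2016, 0.1869]
tool_rot: [2.227, 2.213, -0.0]
ft_force: [0.5, 0.8, -0.2]
grip_width: 0.998
grip_force: 0.0
time: 21.52
position: [0.593, -0.3364, 0.186]
tool_rot: [-2.227, -2.216, -0.001]
ft_force: [-0.0, 0.7, -0.3]
grip_width: 1.004
grip_force: 0.0
[ 0.59365769 -0.33400678  0.18605548] [-2.22271760e+00 -2.21963291e+00 -2.14602674e-03]
```

View pics/t3.png

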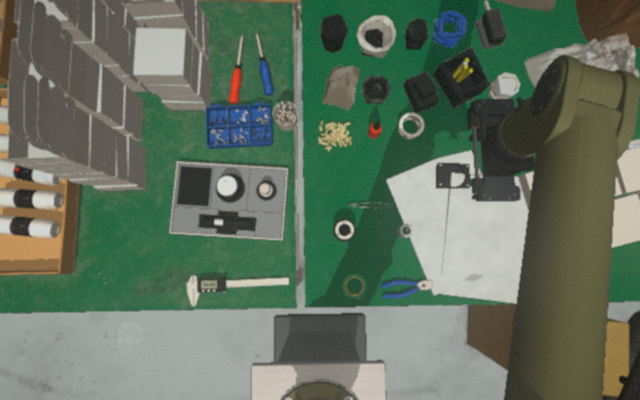

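View pics/w6.png

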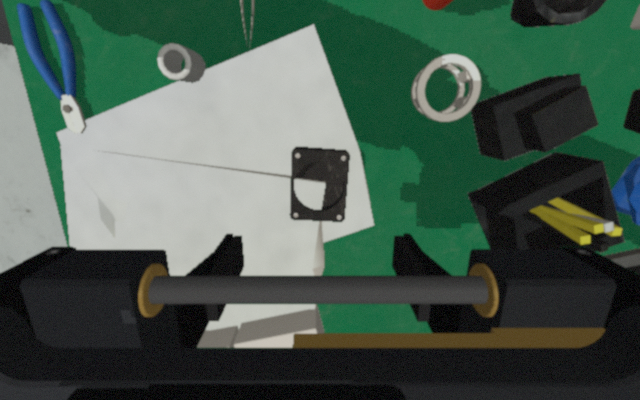

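```bash
python3 - <<'E'
from h import *
import pickle
c=pickle.load(open("w6.pkl","rb"))
P=np.array([ray("wrist",*p,.026,c) for p in [(292,148),(349,150),(345,221),(291,220)]]);print(P.round(4).tolist(),P.mean(0))
im=cv2.imread("pics/t3.png").astype(int)
m=(im.min(2)>185).astype(np.uint8);m[:,:210]=0;m[:,250:]=0;m[:172]=0;m[202:]=0
v,u=np.nonzero(m);print(u.mean(),v.mean(),len(u),"cap",ray("top",u.mean(),v.mean(),.049))
h=cv2.HoughCircles(cv2.GaussianBlur(cv2.resize(cv2.imread("pics/t3.png",0)[175:205,250:282],None,fx=8,fy=8,interpolation=2),(0,0),3),3,1,50,param1=60,param2=15,minRadius=30,maxRadius=60)
print(h)
for q in h[0][:2]: print("plug",ray("top",(q[0]+.5)/8-.5+250,(q[1]+.5)/8-.5+175,.045))
E
```

```text
[[0.5661, -0.2966, 0.026], [0.6256, -0.2989, 0.026], [0.6231, -0.3781, 0.026], [0.5627, -0.3767, 0.026]] [ 0.59437333 -0.33758142  0.026     ]
226.3939393939394 185.32954545454547 264 cap [0.57421888 0.21016549 0.049     ]
[[[127.5 121.5  54.9]]]
plug [0.56254952 0.11787629 0.045     ]
```

```bash
python3 -m crank '[[1,0.005,-0.01,-0.1,-0.005],[1,0.005,-0.01,-0.35,-0.005],[1,0.005,-0.01,-0.6,-0.005],[1,0.005,-0.01,-0.8,-0.005],[1,0.005,-0.01,-0.858,-0.005]]' 40
python3 -m crank '[[1,0,0,0,0],[0,0,0,0,0],[0,0,0,0,0],[0,0,0,0,0],[0,0,0,0,0]]'
python3 -m crank '[[0,0,0,0,0],[0,0,0,0,0],[0,0,0,0.05,0],[0,0,0,0.15,0],[0,0,0,0.3,0]]'
```

```text
time: 22.25
position: [0.5916, -0.3355, 0.0097]
tool_rot: [-2.254, -2.179, 0.002]
ft_force: [-0.3, -0.1, -0.2]
grip_width: 0.998
grip_force: 0.0
time: 22.88
position: [0.5944, -0.3385, 0.015]
tool_rot: [2.259, 2.181, 0.0]
ft_force: [0.0, 0.0, 4.1]
grip_width: 0.707
grip_force: 39.9
time: 23.5
position: [0.5933, -0.3377, 0.0743]
tool_rot: [-2.258, -2.181, 0.0]
ft_force: [-0.5, -1.1, -1.5]
grip_width: 0.707
grip_force: 39.9
```

```bash
python3 -m crank '[[0,0,0.1,0.15,0.01],[0,0,0.25,0.3,0.03],[0,-0.01,0.45,0.3,0.055],[0,-0.01,0.67,0.3,0.08],[0,-0.02,0.9,0.3,0.1]]'
python3 -m crank '[[0,0,0.2,0,0.025],[0,0,0.4,0,0.05],[0,-0.01,0.6,0,0.075],[0,-0.01,0.75,0,0.09],[0,-0.02,0.9,0,0.105]]'
python3 -m crank '[[0,0,0.18,0,0.015],[0,0,0.36,0,0.03],[0,-0.01,0.54,0,0.038],[0,-0.01,0.7,0,0.038],[0,-0.02,0.85,0,0.038]]'
python3 -m crank '[[0,0,0.15,0,0],[0,0,0.3,0,0],[0,-0.004,0.42,0,0],[0,-0.004,0.5,0,0],[0,-0.004,0.53,0,0]]'
python3 -m crank '[[0,0,0,0,0],[0,0,0,-0.1,0],[0,0,0,-0.25,0],[0,0,0,-0.35,0],[0,0,0,-0.4,0]]'
python3 - <<'E'
from h import *
c=get_calibration("wrist");im=save("wrist","w7.png");s=get_state();print(s["position"],np.degrees(2*np.arctan2(s["tool_rot"][1],s["tool_rot"][0])))
E
```

```text
time: 24.12
position: [0.5901, -0.157, 0.1352]
tool_rot: [1.469, 2.776, -0.0]
ft_force: [0.9, -0.2, -1.4]
grip_width: 0.704
grip_force: 39.9
time: 24.75
position: [0.5863, 0.0226, 0.1345]
tool_rot: [0.492, 3.102, -0.001]
ft_force: [1.0, -0.0, -2.8]
grip_width: 0.706
grip_force: 39.9
time: 25.38
position: [0.5821, 0.193, 0.134]
tool_rot: [0.123, 3.139, -0.0]
ft_force: [-0.2, 0.0, -1.5]
grip_width: 0.709
grip_force: 39.9
time: 26.0
position: [0.581, 0.2988, 0.1339]
tool_rot: [-0.122, -3.139, -0.0]
ft_force: [0.3, 0.1, -2.3]
grip_width: 0.707
grip_force: 39.9
time: 26.62
position: [0.5806, 0.2966, 0.0518]
tool_rot: [-0.125, -3.137, 0.002]
ft_force: [0.9, 0.6, -1.8]
grip_width: 0.707
grip_force: 39.9
[0.5803521 0.296713  0.0513602] -184.54942491145246
```

```bash
python3 -m crank '[[0,0,0.003,-0.06,0],[0,0,0.003,-0.11,0],[0,0,0.003,-0.145,0],[0,0,0.003,-0.165,0],[0,0,0.003,-0.172,0]]'
python3 -m crank '[[0,0,0,0,0],[0,0,0,-0.006,0]]'
```

```text
time: 27.3
position: [0.5811, 0.2984, 0.0209]
tool_rot: [-0.124, -3.139, 0.002]
ft_force: [-5.3, -4.0, 10.4]
grip_width: 0.709
grip_force: 39.9
time: 27.55
position: [0.5812, 0.2984, 0.0209]
tool_rot: [0.124, 3.139, -0.002]
ft_force: [-6.3, -6.0, 16.4]
grip_width: 0.705
grip_force: 39.9
```

```bash
python3 -m crank '[[0.79,0,0,0,0],[0.79,0,0,0,0],[0.79,0,0,0,0],[0.79,0,0,0.05,0],[0.79,0,0,0.2,0]]'
python3 -m crank '[[0.79,0,0,0.2,0],[0.79,0,0,0.45,0],[0.8,0,0,0.6,0],[0.8,0,-0.2,0.6,0],[0.8,0,-0.4,0.6,0]]'
python3 -m crank '[[0.8,0,-0.25,0,0],[0.8,0,-0.5,0,0],[0.8,0,-0.75,0,0],[0.8,0,-1,0,0],[0.8,0,-1,0,0]]'
python3 -m crank '[[0.8,0,-0.25,0,0],[0.8,0,-0.5,0,0],[0.8,0,-0.75,0,0],[0.8,0,-1,0,0],[0.8,0,-1,0,0]]'
python3 - <<'E'
from h import *
im=save("top","t4.png")[:,:,::-1].astype(int)
g=im.max(2)
# jig: dark in rect region
def rect(x0,y0,x1,y1,m):
    k=max(cv2.findContours(m[y0:y1,x0:x1].astype(np.uint8),0,2)[0],key=cv2.contourArea);(a,b),s,an=cv2.minAreaRect(k);return a+x0,b+y0,s,an
r=rect(176,163,214,208,g<90);print("dark rect",r,ray("top",r[0],r[1],.02))
v,u=np.nonzero(im[172:202,212:250].min(2)>170);print("cap",ray("top",u.mean()+212,v.mean()+172,.049))
v,u=np.nonzero(im[210:236,195:262].min(2)>180);print("band",u.mean()+195,v.mean()+210,ray("top",u.mean()+195,v.mean()+210,.02))
for n,x0,y0,z in(("open",330,215,.042),):
    v,u=np.nonzero(im[y0:y0+28,x0:x0+28].min(2)>170);print(n,ray("top",u.mean()+x0,v.mean()+y0,z))
print(np.array2string(g[164:210:2,176:216:2],max_line_width=200))
E
```

```text
time: 28.18
position: [0.5802, 0.2977, 0.0577]
tool_rot: [-0.124, -3.136, 0.002]
ft_force: [-0.1, 0.7, 0.5]
grip_width: 0.785
grip_force: 0.0
time: 28.8
position: [0.5812, 0.2185, 0.1796]
tool_rot: [0.121, 3.138, 0.001]
ft_force: [-0.1, -0.6, -0.2]
grip_width: 0.799
grip_force: 0.0
time: 29.42
position: [0.5817, 0.0122, 0.1785]
tool_rot: [0.138, 3.138, -0.004]
ft_force: [-0.5, -0.4, 0.1]
grip_width: 0.8
grip_force: 0.0
time: 30.05
position: [0.5808, -0.1867, 0.1782]
tool_rot: [-0.135, -3.139, 0.002]
ft_force: [-0.4, 0.7, -0.6]
grip_width: 0.799
grip_force: 0.0
dark rect (193.92921447753906, 184.9932632446289, (31.239599227905273, 39.72501754760742), 5.440331935882568) [0.58104354 0.29582501 0.02      ]
cap [0.57446207 0.2103561  0.049     ]
band 217.9090909090909 221.9090909090909 [0.48972234 0.23631473 0.02      ]
open [ 0.46625023 -0.06731834  0.042     ]
[[152 141 136 134 121 116 117 115 112 115 129 148 148 160 169 168 170 179 177 176]
 [150 138 109  86  71  70  67  72  74  79  81  86  84  92  88  91 106 129 134 131]
 [160 136  92  70  61  50  47  46  49  45  53  51  46  52  51  5
[... 979 characters left out ...]
49  55  63  48  43  59 126 131 139]
 [128  76  61  55  56  57  49  51  56  44  50  52  65  55  37  48  62 123 133 142]
 [123  87 112  56  58  62  52  62  60  57  57  58  69  58  32  49  65 121 136 141]
 [120  74  88  56  57  60  57  50  57  56  53  78 120  56  41  48  75 127 135 144]
 [113  61  45  54  51  58  55  53  57  57  55  62  77  48  39  52  78 128 138 144]
 [111  57  50  54  49  51  54  49  51  52  47  53  49  49  49  50  85 128 142 141]
 [120  99  97  91  86  84  79  68  66  66  62  57  57  59  57  53  98 125 139 141]
 [129 124 136 127 132 126 128 124 126 126 125 121 124 117 111 109 115 127 141 138]
 [140 144 147 141 132 132 127 123 135 136 141 131 127 126 125 118 129 122 134 133]]
```

```bash
python3 - <<'E'
from h import *
print(ray("top",191.2,184,.032), close_job())
E
```

```text
the job is handed in; nothing more can be done
[0.58166535 0.29890513 0.032     ] None
```

The job is handed in at about 30 s: the capped unit, plug gauge, jig and pen are each in their recesses, and both look-alikes were left standing. Final camera checks put the unit, jig and pen within about 5 mm of their recess centres. I did not measure the gauge closely: an overhead picture shows it in its recess, and it was released within about 2 mm of the centre.

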